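# Click the length stop into its notch and push the bar up to it

### The arm

A 7-joint arm with a two-finger parallel gripper is mounted at the origin on the work surface. World frame = base frame: x ahead of the robot, y to its left, z up, the work surface at z = 0. Lengths are in m, angles in rad, forces in N, time in s.
With the tool pointing down it reaches from about 0.4 to 0.85 m from the base axis. Payload 10.4 kg.
Tool frame: the origin (TCP) lies midway between the tips of the shut fingers; the grasp point (between the pads) lies 19 mm behind it; z points along the fingers, y is the line along which they close (so a half turn about z gives the same grasp; the last joint's range is limited). The gripper opens to 87 mm and grips with 3 to 60 N. Pads are 19 mm wide; open, the fingers measure 117 mm over their backs; the gripper's body (75 mm by 190 mm) begins 51 mm behind the grasp point.
Start: joints at [1.181, 0.332, -0.065, 1.46, 0.022, 1.35, -0.088], TCP at [0.224, -0.583, 0.223] pointing down, gripper open.
Joint ranges: [-2.6, 2.6], [-0.5, 2.12], [-1.47, 1.34], [0.16, 2.42], [-1.27, 4.41], [0.06, 2.06], [-2.6, 2.6]. Speed limits (rad/s): [2.22, 2.22, 2.79, 2.79, 3.14, 3.14, 3.14].

### API

Orientations are given as a unit quaternion [x, y, z, w].
In Python, from bench import r gives the robot as it stands.
- The arm moves only by the tool arm_command, never from a script. Its argument "moves" is one flat list of numbers, 4 for each row, row after row: the shift along the tool's x, y, z in cm, then the turn about the tool's z in degrees. A call has 1 to 12 rows; each row shifts and turns the commanded pose from where the row before left it, along the tool's axes as they then stand; what a row does not reach is not made up. A row lasts 1/12 s, in which the tool goes at most 41.7 mm and 7.16 degrees, less where a joint would pass 70% of its speed; a pose out of reach is approached as far as the arm can. A call with a gripper value outside its range is refused whole. "fingers" is the opening in per cent of the stroke, from 0 (shut) to 100 (fully open), set as the call begins (left out, the last holds). The fingers move at their own pace and stop on an object; "squeeze" is the grip in N (left out, the last holds). Time passes only in rows, so rows that do not move let the fingers close. It gives the time, the measured TCP pose, the force, the opening and the grip force at its end, in the units of the state.
- r.read_state(): the state, without advancing time (a new reading comes with each control period).
- r.camera(name): name is "scene" or "top"; returns the picture (420x560x3 uint8, red, green, blue); there is no depth.
- r.camera_info(name): a dict with "fx", "fy", "cx", "cy" (pixels), "origin" and "attitude" of the camera in the world. Camera axes: x right, y up, looking along -z (the intrinsics and any distortion apply to the point x, -y, -z); pixel columns grow to the right and rows downward; lengths in m; the calibration is good to about 2 mm. A picture is of the moment at which its call begins. camera_info takes no time and is no camera call.
- r.close_job(): hands the job in; it is judged then, once.
The state is a dict: "time": time; "joint_positions": joint angles; "joint_vel": joint speeds; "joint_torque": joint torques, N m; "ee_pos": TCP position; "eef_rot": TCP orientation; "ft_force": force on the tool from outside, world axes, zero at the start; "torque": the same for the moment, N m; "width": finger opening in m; "grip_force": force on a finger pad.
Only numpy, scipy, OpenCV 4.12 (cv2) and the standard library are available. Lean on these libraries where they do the work, as an engineer would, in place of code of your own. Each camera call takes 0.05 s, during which the arm holds its last target. There are 200 camera calls.

### The job

Set up the length gauge on the workbench: with the fingertips, push the red sliding stop by its yellow tab along the rail until its pin drops into the notch of the blue index block, without running on past the notch. Then push the aluminium bar along its channel until its end rests against the stop, leaving the stop clicked in its notch. Only push: do not lift the bar, do not disturb the tools standing around, and end clear of everything.

Things in the scene. Friction and masses are not known exactly. Their poses are not given: they have to be found in the camera images.
- bed: Green bed plate of the gauge, fixed: 180 (x) x 500 (y) x 14 mm, origin at its underside's centre, on the bench; y runs along channel and rail. The bar's channel, two guide strips 26 mm apart, 5 mm high (tops 19 mm above the bench), runs along y at bed x = -50 mm, y = -230 to 210 mm, its floor 14 mm above the bench. The stop's rail (20 mm wide, top 26 mm up) runs along y at bed x = 20 mm.
- stop (a joint): Travel (m) of the red stop: 0 at the bed's +y end, 0.20 at most, growing towards -y; its centre is at bed y = 0.17 - value. Starts on the +y side of the index block. Friction 1.5 N, stays where left. The ridge before the notch takes about 12 N at its foot (pin about 24 mm before the notch), easing to nothing past the crest, whence it runs by itself the last 9 mm or so home. About 10 N drives it out again.
- stop_tab (a point): Centre of the back (+y) face of the yellow push tab, to be pushed towards bed -y: an upright plate 44 mm wide (x), 8 mm thick, from 54 to 102 mm above the bench (this point 78 mm), the face 20 mm in +y from the stop's centre. Below it the red carriage (50 x 40 mm, 28 to 55 mm above the bench) ends flush with it. Axes as the bed's.
- stop_pin (a point): Lower end of the sprung steel pin on the stop's +x side, 40 mm in bed +x from the stop's centre, at the same y. The pin (brass roller below, black knob on top, 76 mm above the bench) rises 6 mm over a ridge and drops into the notch by itself; it is not to be pulled. This point follows the stop along the rail, but not the pin up and down.
- stop_face (a point): Point of the stop's steel plate that the bar meets: on the bed -y face of the plate, over the middle of the channel, 26 mm above the bench; the face is 4 mm in bed -y from the stop's centre. The plate is 8 mm thick and reaches from 16 to 45 mm above the bench. Axes as the bed's.
- index: Blue index block, fixed on the bed beside the rail under the pin's path (bed x = 60 mm), at some y: 52 mm long (y), two round ridges (crests 12 mm above its underside) at y = +12 and -12 mm, the notch between them, a white line at its middle. Origin at the notch's middle, underside, 14 mm above the bench; axes as the bed's. The stop is home when the pin's y in this frame is 0.
- bar: Loose square aluminium bar, 24 x 24 mm and 120 mm long along its y axis (parallel to the bed's y), about 0.19 kg. It lies in the channel, on the -y side of the stop, origin at the centre of its underside, 14 mm above the bench; its top is 38 mm above the bench.
- bar_front (a point): Centre of the bar's +y end face, the one to be brought against the stop.
- bar_back (a point): Centre of the bar's -y end face (24 x 24 mm, centre 26 mm above the bench), to be pushed towards bed +y.
- socket: Bystander: steel socket standing on the bench on the near side of the bed, 36 mm across, 55 mm tall; origin at the centre of its underside.
- wrench: Bystander: steel wrench, 190 mm long along its x axis, lying on the bench on the near side of the bed.
- tub: Bystander: white plastic tub, 90 mm across, 60 mm tall, on the far side of the bed; origin at the centre of its underside.
- driver: Bystander: yellow-handled screwdriver, 200 mm long along its x axis, lying on the bench on the far side of the bed.
Things that resemble listed ones, but are neither listed nor needed, are in the scene too. There is more than one size of the bar; the job needs the middle-sized.

How it is judged:
On the way, in this order (a step that is already met when the one before it is completed fails the run):
1. the stop's pin sits in the notch of the index block (y of stop_pin in the frame of index between -0.003 and 0.003 m), for 0.2 s.
2. the bar's end rests against the stop, which is still in its notch (all of step 1 and y of bar_front in the frame of stop_face above -0.003 m), for 0.2 s.
At the end, for the whole second after the job is handed in: The stop's pin is within 3 mm of the middle of the notch, the bar lies flat in its channel with its end within 3 mm of the stop's face, and both are at rest (all of step 2 and y of bar_front in the frame of stop_face below 0.003 m and x of bar in the frame of bed between -0.054 and -0.046 m and z of bar in the frame of bed below 0.017 m and angle between bar's own z axis and vertical below 0.1 rad and linear speed of bar below 0.01 m/s and velocity of joint stop between -0.01 and 0.01 m/s); the robot touches nothing.
It fails at once if the stop is run past the notch (more than 9 mm beyond its middle) (y of stop_pin in the frame of index below -0.009 m).
It fails at once if the bar is lifted (more than 8 mm) or tipped up (z of bar in the frame of bed above 0.022 m or angle between bar's own z axis and vertical above 0.3 rad).
It fails at once if a bystander tool is moved by more than 20 mm (distance of any of socket, wrench, tub, driver from where it was at the start of the episode above 0.02 m).
It also fails if it takes over 54 s, if anything falls off the work surface, if the arm or the gripper's body presses on something with over 40 N, if the wrist force passes 120 N, or if a joint passes its speed limit or range.

## Working session

There is one attempt and no reset: what is moved stays moved. The work goes in short steps, Python scripts to look and compute and a tool call to move; the robot and the scene stay as the last step left them, time stands still between calls to the robot, and variables do not carry over. Pictures are saved under pics/ and viewed, at most 10 in all, crops included, and the job is handed in when it is done.

Besides the shell and the picture viewer there is one more tool, called after "Emit:" as a command line: name --argument value ..., lists and objects as JSON in quotes. arm_command: Moves the arm, as the interface text tells. Its arguments: {"type":"object","properties":{"moves":{"type":"array"},"fingers":{"type":"number"},"squeeze":{"type":"number"}},"required":["moves"]}

```bash
mkdir -p pics; cat > h.py <<'E'
import numpy as np,cv2
from scipy.spatial.transform import Rotation as R
from bench import r
def ray(cam,u,v):
    i=r.camera_info(cam);a=np.array(i["attitude"],float)
    M=R.from_quat(a).as_matrix() if a.size==4 else a.reshape(3,3)
    d=M@np.array([(u-i["cx"])/i["fx"],-(v-i["cy"])/i["fy"],-1.]);return np.array(i["origin"]),d
def at(cam,u,v,z):
    o,d=ray(cam,u,v);return o+d*(z-o[2])/d[2]
def save(cam,name):
    im=r.camera(cam);cv2.imwrite("pics/"+name,im[:,:,::-1]);return im
E
python3 - <<'E'
from h import *
a=save("scene","s0.png");b=save("top","t0.png")
print(r.camera_info("top"),r.camera_info("scene"));s=r.read_state();print(s["ee_pos"],s["eef_rot"],s["time"],s["ft_force"])
E
```

```text
{'fx': 492.3271537310223, 'fy': 492.3271537310223, 'cx': 282.6943244401341, 'cy': 213.85130633022348, 'origin': array([ 0.33938785, -0.05104656,  1.09555805]), 'attitude': array([-0.04826195,  0.04758014,  0.71603326, -0.69476851])} {'fx': 506.4247698095191, 'fy': 506.4247698095191, 'cx': 287.762371848703, 'cy': 215.60605836132635, 'origin': array([1.40486152, 0.03464253, 0.81960552]), 'attitude': array([0.28529195, 0.32261742, 0.67886079, 0.59470541])}
[ 0.22398178 -0.58309727  0.22181149] [ 9.83232866e-01  1.82353161e-01 -1.62901131e-04 -6.54531630e-04] 0.1 [-0.95104742  0.33042179 -0.56471543]
```

View pics/t0.png

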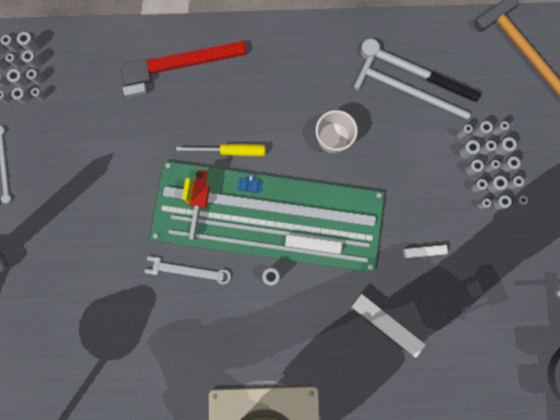

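View pics/s0.png

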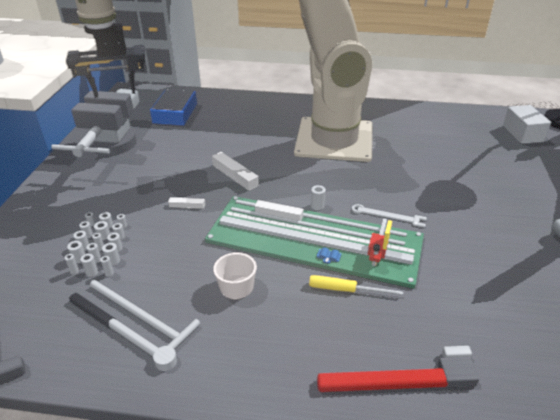

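The top view shows the green bed, with the stop at (200,188), its yellow tab at (187,190) and the blue index block at (250,185).

Things that could be taken for the bar:
- the one in the channel at (313,243)
- a large bar at (388,325)
- a small bar at (426,251)

The one in the channel is the middle size, so I choose it. The other yellow and red things, the driver at (243,150) and the hammer at (195,57), are not the stop. Next I'll measure and check this in a crop.

```bash
cat > m.py <<'E'
from h import *
def measure(b):
    hsv=cv2.cvtColor(b,cv2.COLOR_RGB2HSV)
    roi=np.zeros(b.shape[:2],np.uint8);roi[155:285,145:395]=255
    mk=lambda lo,hi:cv2.inRange(hsv,lo,hi)&roi
    g=mk((60,80,30),(90,255,255))
    rect=cv2.minAreaRect(cv2.findNonZero(g));c=cv2.boxPoints(rect)
    P=np.array([at("top",*p,0.014)[:2] for p in c])
    cen=P.mean(0);e=[P[1]-P[0],P[2]-P[1]];L=max(e,key=np.linalg.norm)
    if L[1]<0:L=-L
    Y=L/np.linalg.norm(L);X=np.array([Y[1],-Y[0]])
    return hsv,mk,cen,X,Y,[np.linalg.norm(x) for x in e]
def bed(p,cen,X,Y): d=p[:2]-cen;return np.array([d@X,d@Y])*1000
E
python3 - <<'E'
from m import *
b=cv2.imread("pics/t0.png")[:,:,::-1].copy()
hsv,mk,cen,X,Y,e=measure(b);print("bed",cen,X,Y,e)
def ext(m,z,n):
    cs,_=cv2.findContours(m,0,1);c=max(cs,key=cv2.contourArea)
    q=np.array([bed(at("top",*p,z),cen,X,Y) for p in c[:,0].astype(float)])
    print(n,cv2.contourArea(c),q.min(0),q.max(0),q.mean(0))
ext(mk((20,120,120),(35,255,255)),0.102,"tab top")
ext(mk((105,100,60),(125,255,255)),0.024,"index")
w=mk((0,0,190),(180,60,255));w[:,:275]=0;w=cv2.morphologyEx(w,2,np.ones((5,5)));ext(w,0.038,"bar top")
red=cv2.inRange(hsv,(0,150,80),(8,255,255));red[:150]=0;ext(red,0.055,"red")
cv2.imwrite("pics/c0.png",cv2.resize(b[150:285,140:395],None,fx=3,fy=3,interpolation=2)[:,:,::-1])
for n,q in dict(sock=(271,277)).items():print(n,bed(at("top",*q,.055),cen,X,Y))
E
```

```text
bed [ 0.48486864 -0.01754366] [ 0.98468947 -0.17431769] [0.17431769 0.98468947] [np.float64(0.1817774017346939), np.float64(0.5094635737425712)]
tab top 102.0 [ -8.04003726 157.33607868] [ 41.8604811  174.24524799] [ 15.77159669 166.96218202]
index 209.0 [47.45989625 23.70997226] [81.21152031 72.51810024] [62.46577134 48.24698413]
bar top 523.0 [ -61.35377026 -167.32862478] [-38.05576176 -48.96273925] [ -49.88992533 -108.1549677 ]
red 401.5 [ -7.34248783 131.13974458] [ 73.00205249 168.92024258] [ 32.47338638 149.62643569]
sock [-133.12909157  -29.78870178]
```

View pics/c0.png

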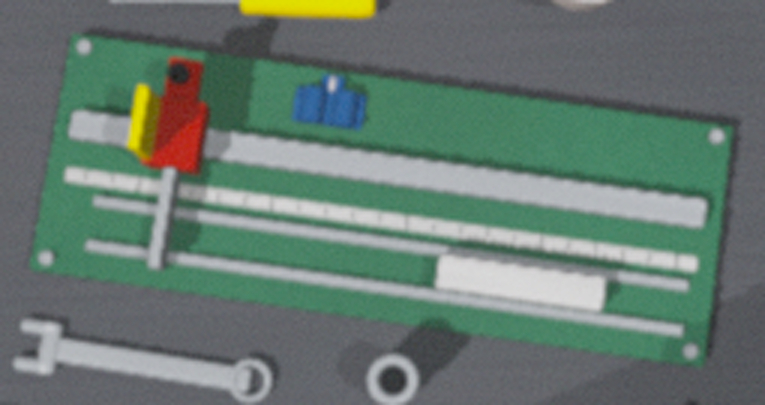

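The crop confirms the choices: the stop at top left with its yellow tab on the +y side, the index block at crop (333,105), and the channel bar measuring 118 x 24 mm, the middle size. I'll turn the tool so that its x is bed +y and its y is bed +x, then go behind the tab.

Emit:
arm_command --moves '[0,0,0,-6.55,0,0,0,-6.55,0,0,0,-6.55,0,0,0,-6.55,0,0,0,-6.55,0,0,0,-6.55,0,0,0,-6.55,0,0,0,-6.55,0,0,0,-6.55]' --fingers 0 --squeeze 30

```text
time: 0.85
ee_pos: [0.2241, -0.5832, 0.2221]
eef_rot: [0.764, 0.645, 0.0, -0.0]
ft_force: [-0.3, -0.8, -0.1]
width: 0.0351
grip_force: 0.0
```

Emit:
arm_command --moves '[3.8,0.9,0,0,3.8,0.9,0,0,3.8,0.9,0,0,3.8,0.9,0,0,3.8,0.9,0,0,3.8,0.9,0,0,3.8,0.9,0,0,3.8,0.9,0,0,3.8,0.9,0,0,3.8,0.9,0,0]'

```text
time: 1.68
ee_pos: [0.3791, -0.223, 0.2224]
eef_rot: [0.766, 0.642, -0.0, 0.0]
ft_force: [0.8, -0.3, -0.3]
width: 0.0003
grip_force: 0.0
```

Emit:
arm_command --moves '[3.8,0.9,0,0,3.8,0.9,0,0,3.8,0.9,0,0,3.8,0.9,0,0,3.8,0.9,0,0,3.8,0.9,0,0,3.8,0.9,0,0,3.8,0.9,0,0,3.8,0.9,0,0,3.8,0.9,0,0]'

```text
time: 2.52
ee_pos: [0.5343, 0.135, 0.2223]
eef_rot: [0.767, 0.642, -0.0, 0.0]
ft_force: [0.7, -0.8, 0.1]
width: 0.0002
grip_force: 0.0
```

```bash
cat > w.py <<'E'
from m import *
cen=np.array([0.48486864,-0.01754366]);X=np.array([0.98468947,-0.17431769]);Y=np.array([0.17431769,0.98468947])
def st():
    s=r.read_state();p=s["ee_pos"];f=s["ft_force"]
    t=R.from_quat(s["eef_rot"]).as_matrix()
    print("t",s["time"],"bed",bed(p,cen,X,Y),"z",p[2]*1000,"yawerr",np.degrees(np.arctan2(t[1,0],t[0,0]))-79.96,"F XY",f[:2]@X,f[:2]@Y,f[2],"w",s["width"])
E
python3 - <<'E'
from w import *
st()
print("knob",bed(at("top",199.3,174,.076),cen,X,Y),"line",bed(at("top",251,178.5,.026),cen,X,Y))
E
```

```text
t 2.5167 bed [ 22.04901567 158.84918416] z 222.3132048454835 yawerr -0.054054358279714165 F XY 0.8710162791431745 -0.6881499803834512 0.0771987338453426 w 0.0002474894046517274
knob [ 58.49690719 151.62210993] line [74.58372174 46.85081529]
```

Emit:
arm_command --moves '[2.5,0,0,0,2.5,0,0,0,0,0,3.6,0,0,0,3.6,0,0,0,3.6,0,0,0,3.6,0,0,0,0,0,0,0,0,0]'

```text
time: 3.18
ee_pos: [0.5414, 0.1825, 0.0777]
eef_rot: [0.766, 0.643, -0.002, -0.001]
ft_force: [0.0, 0.9, 1.1]
width: 0.0002
grip_force: 0.0
```

```bash
python3 -c "
from w import *
st()"
```

```text
t 3.1833 bed [ 20.81872982 206.87973955] z 77.73710047041374 yawerr 0.025267739855635796 F XY -0.13402792175986686 0.9079088614242762 1.0716591350775446 w 0.00018593408638538248
```

Emit:
arm_command --moves '[-0.6,0,0,0,-0.6,0,0,0,-0.6,0,0,0,-0.6,0,0,0,-0.5,0,0,0,-0.5,0,0,0,-0.5,0,0,0,-0.5,0,0,0,-0.5,0,0,0,-0.5,0,0,0,-0.5,0,0,0,-0.5,0,0,0]'

```text
time: 4.18
ee_pos: [0.5313, 0.1194, 0.0785]
eef_rot: [0.766, 0.643, 0.0, 0.0]
ft_force: [1.3, 1.0, 1.5]
width: 0.0008
grip_force: 1.0
```

Emit:
arm_command --moves '[-0.5,0,0,0,-0.5,0,0,0,-0.5,0,0,0,-0.3,0,0,0,-0.2,0,0,0,-0.2,0,0,0,0,0,0,0,0,0,0,0]'

```text
time: 4.85
ee_pos: [0.5272, 0.0978, 0.0783]
eef_rot: [0.766, 0.642, -0.001, -0.0]
ft_force: [0.5, 0.3, 0.1]
width: 0.0007
grip_force: 0.0
```

```bash
python3 - <<'E'
from w import *
st()
b=save("top","t1.png");save("scene","s1.png")
cv2.imwrite("pics/c1.png",cv2.resize(b[150:285,140:395],None,fx=3,fy=3,interpolation=2)[:,:,::-1])
E
```

```text
t 4.85 bed [ 21.57582032 120.9315604 ] z 78.311432345347 yawerr -0.00627770223265145 F XY 0.42661881630538534 0.4217119652793559 0.10674696619350058 w 0.0007391611519540111
```

View pics/c1.png

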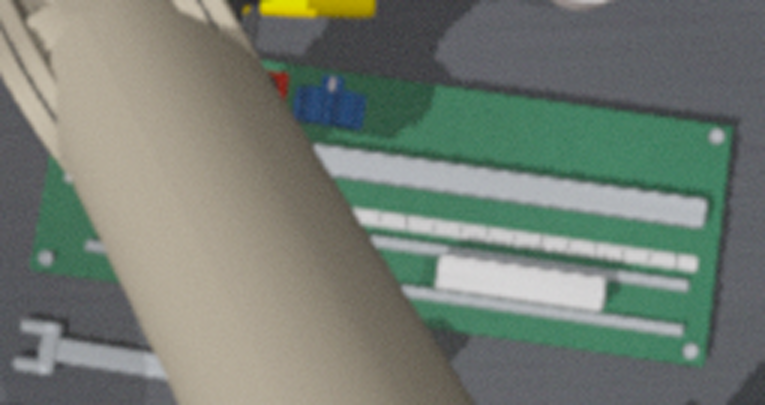

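The arm hides most of the stop, but its red edge at crop (288,85) has moved about 60 mm. That puts the stop's centre at bed y of about 91.5, which agrees with the TCP. I'll go on slowly to the ridge.

Emit:
arm_command --moves '[-0.3,0,0,0,-0.3,0,0,0,-0.3,0,0,0,-0.3,0,0,0,-0.2,0,0,0,-0.2,0,0,0,-0.2,0,0,0]'

```text
time: 5.53
ee_pos: [0.5243, 0.0802, 0.0785]
eef_rot: [0.766, 0.643, -0.0, -0.0]
ft_force: [-0.9, 4.5, -1.4]
width: 0.0004
grip_force: 2.4
```

Emit:
arm_command --moves '[-0.2,0,0,0,-0.1,0,0,0,-0.1,0,0,0]'

```text
time: 5.78
ee_pos: [0.5241, 0.0793, 0.0786]
eef_rot: [0.766, 0.643, 0.002, -0.001]
ft_force: [3.5, 11.4, -7.5]
width: 0.0006
grip_force: 6.7
```

Emit:
arm_command --moves '[-0.1,0,0,0,-0.1,0,0,0,-0.1,0,0,0]'

```text
time: 6.03
ee_pos: [0.5235, 0.0757, 0.0786]
eef_rot: [0.766, 0.643, 0.001, -0.001]
ft_force: [1.4, 7.7, -4.6]
width: 0.0008
grip_force: 4.0
```

```bash
python3 -c "
from w import *
st()"
```

```text
t 6.0333 bed [21.76577497 98.54032628] z 78.60199980460534 yawerr 0.11512518034727748 F XY 0.04514610251998181 7.8360609903322835 -4.572948130125019 w 0.0008299552927801555
```

Emit:
arm_command --moves '[-0.1,0,0,0,-0.1,0,0,0,-0.1,0,0,0,-0.1,0,0,0]'

```text
time: 6.37
ee_pos: [0.5225, 0.0702, 0.0785]
eef_rot: [0.766, 0.643, 0.0, -0.0]
ft_force: [-0.5, 4.2, -2.4]
width: 0.0005
grip_force: 1.8
```

Emit:
arm_command --moves '[-0.1,0,0,0,-0.1,0,0,0,0,0,0,0]'

```text
time: 6.62
ee_pos: [0.5221, 0.0669, 0.0785]
eef_rot: [0.766, 0.642, -0.0, 0.0]
ft_force: [0.3, 1.8, 0.6]
width: 0.0003
grip_force: 0.5
```

```bash
python3 -c "
from w import *
st()"
```

```text
t 6.6167 bed [21.98256382 89.61319866] z 78.52911328263195 yawerr -0.027040866322550983 F XY -0.030309676495678964 1.7844901801983273 0.5584880476067416 w 0.0003477146252678579
```

Nearly over the crest (expected to run home at about 87). I'll take 1 mm steps.

Emit:
arm_command --moves '[-0.1,0,0,0,0,0,0,0,-0.1,0,0,0,0,0,0,0]'

```text
time: 6.95
ee_pos: [0.522, 0.0651, 0.0786]
eef_rot: [0.766, 0.642, -0.0, 0.0]
ft_force: [-0.6, 0.2, -0.1]
width: 0.0007
grip_force: 0.0
```

Emit:
arm_command --moves '[-0.1,0,0,0,0,0,0,0,0,0,0,0]'

```text
time: 7.2
ee_pos: [0.5217, 0.0645, 0.0786]
eef_rot: [0.766, 0.643, -0.0, 0.0]
ft_force: [1.2, 0.1, -0.3]
width: 0.0009
grip_force: 0.0
```

```bash
python3 - <<'E'
from w import *
st()
a=save("scene","s2.png");cv2.imwrite("pics/c2.png",cv2.resize(a[190:290,200:430],None,fx=3.4,fy=3.4,interpolation=2)[:,:,::-1])
E
```

```text
t 7.2 bed [21.95842043 87.15857352] z 78.5568540203998 yawerr -0.0010317781390938308 F XY 1.1319827300715886 0.254874551917367 -0.3411703221509625 w 0.0008736352000886966
```

View pics/c2.png

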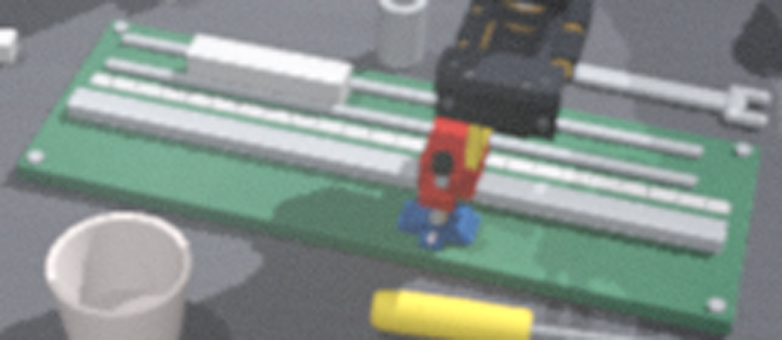

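The force is gone. The pin, at crop (437,215), stands over the block's notch and white line at (432,238), so it seems to have run home. I'll back off, rise and go behind the bar, then check from above.

Emit:
arm_command --moves '[1,0,0,0,1,0,0,0,0,0,-3,0,0,0,-4,0,0,0,-4,0,0,0,-3,0,0,0,0,0]'

```text
time: 7.83
ee_pos: [0.5278, 0.0869, 0.225]
eef_rot: [0.766, 0.643, 0.004, 0.003]
ft_force: [0.6, 0.9, -0.0]
width: 0.0005
grip_force: 0.0
```

Emit:
arm_command --moves '[-3,-0.7,0,0,-3,-0.7,0,0,-3,-0.7,0,0,-3,-0.7,0,0,-3,-0.7,0,0,-3,-0.7,0,0,-3,-0.7,0,0,-3,-0.7,0,0,-3,-0.7,0,0,-3,-0.8,0,0,-1,0,0,0,0,0,0,0]'

```text
time: 8.83
ee_pos: [0.4007, -0.2103, 0.2184]
eef_rot: [0.767, 0.641, -0.0, -0.0]
ft_force: [-0.4, 0.7, 0.8]
width: 0.0004
grip_force: 0.0
```

```bash
python3 - <<'E'
from w import *
st()
b=save("top","t3.png")
cv2.imwrite("pics/c3.png",cv2.resize(b[150:285,140:395],None,fx=3,fy=3,interpolation=2)[:,:,::-1])
E
```

```text
t 8.8333 bed [ -49.27156867 -204.50510415] z 218.37343938481644 yawerr -0.18594011331529714 F XY -0.5048206445014632 0.630852121391892 0.789240821294301 w 0.0003665389501611606
```

View pics/c3.png

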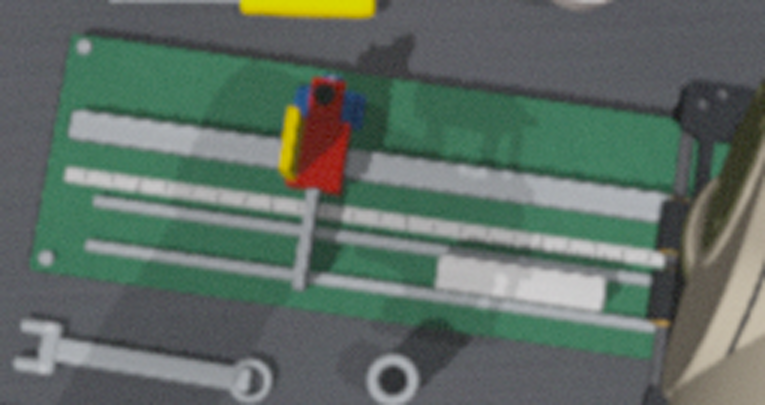

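The knob is now at crop (323,94), between the two blue humps, and the bar is untouched with its back end at crop (605,292). I'll go down behind the bar and compute the figures.

```bash
python3 - <<'E'
from w import *
k=lambda u,v,z:bed(at("top",140+u/3,150+v/3,z),cen,X,Y)
print("knob",k(323,94,.076),"was",k(178,72,.076),"bar front",k(438,272,.038),"plate front top",k(317,192,.045),k(305,290,.045))
E
```

```text
knob [57.63910355 47.95831264] was [ 58.50707004 151.55232466] bar front [-51.6846775  -49.79042532] plate front top [-7.86065626 44.39819574] [-78.6280407   41.95321052]
```

Emit:
arm_command --moves '[0,-0.1,3.5,0,0,0,3.5,0,0,0,3.5,0,0,0,3.5,0,0,0,3,0,0,0,1.5,0,0,0,0.8,0,0,0,0,0]'

```text
time: 9.55
ee_pos: [0.4004, -0.2063, 0.0244]
eef_rot: [0.765, 0.644, 0.0, -0.001]
ft_force: [0.1, -0.0, -0.2]
width: 0.0
grip_force: 0.0
```

Emit:
arm_command --moves '[0.7,0,0,0,0.7,0,0,0,0.7,0,0,0,0.7,0,0,0,0.7,0,0,0,0.7,0,0,0,0.7,0,0,0,0.7,0,0,0,0.7,0,0,0,0.7,0,0,0,0.7,0,0,0,0.7,0,0,0]'

```text
time: 10.55
ee_pos: [0.4149, -0.125, 0.0255]
eef_rot: [0.766, 0.643, -0.0, 0.0]
ft_force: [-0.6, -2.2, 0.6]
width: 0.0005
grip_force: 1.0
```

Emit:
arm_command --moves '[0.5,0,0,0,0.4,0,0,0,0.3,0,0,0,0.3,0,0,0,0.2,0,0,0,0.2,0,0,0,0.2,0,0,0,0,0,0,0]'

```text
time: 11.22
ee_pos: [0.4185, -0.1046, 0.0255]
eef_rot: [0.766, 0.643, 0.0, -0.0]
ft_force: [-0.1, -0.3, 0.4]
width: 0.0004
grip_force: 0.0
```

```bash
python3 -c "
from w import *
st()"
```

```text
t 11.2167 bed [-50.15424443 -97.27650815] z 25.507519578046686 yawerr 0.01805094973524035 F XY -0.02184631335577964 -0.3258930944975915 0.43508269469515143 w 0.00043486652145680846
```

Emit:
arm_command --moves '[0.2,0,0,0,0.2,0,0,0,0.2,0,0,0,0.1,0,0,0,0.1,0,0,0,0,0,0,0]'

```text
time: 11.72
ee_pos: [0.4199, -0.0968, 0.0255]
eef_rot: [0.766, 0.643, 0.0, -0.0]
ft_force: [-0.0, -0.7, -0.4]
width: 0.0007
grip_force: 0.0
```

Emit:
arm_command --moves '[0.1,0,0,0,0.1,0,0,0,0,0,0,0]'

```text
time: 11.97
ee_pos: [0.4202, -0.0949, 0.0255]
eef_rot: [0.766, 0.643, 0.0, -0.0]
ft_force: [-0.5, 0.5, 0.3]
width: 0.0003
grip_force: 0.0
```

```bash
python3 - <<'E'
from w import *
st()
a=save("scene","s4.png");cv2.imwrite("pics/c4.png",cv2.resize(a[190:290,200:430],None,fx=3.4,fy=3.4,interpolation=2)[:,:,::-1])
E
```

```text
t 11.9667 bed [-50.16387969 -87.46613096] z 25.51035644799682 yawerr 0.011236347350362053 F XY -0.6153036423569701 0.42297621182511935 0.3266621822647541 w 0.0002624785695483787
```

View pics/c4.png

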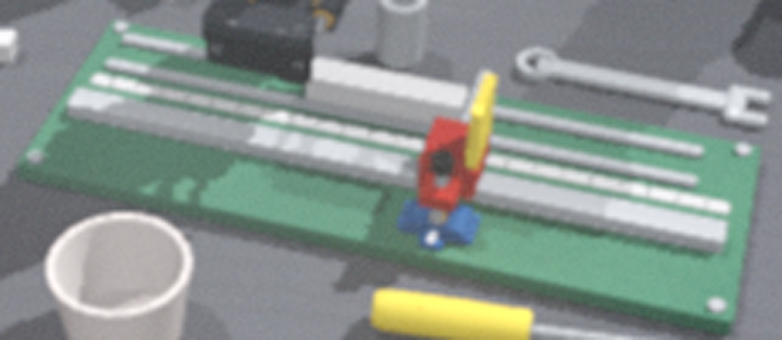

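The stop is in its notch, with its pin over the white line, and the bar's front end at crop (465,95) is close to the plate. I'll feel for contact in 1 mm steps.

Emit:
arm_command --moves '[0.1,0,0,0,0,0,0,0]'

```text
time: 12.18
ee_pos: [0.4204, -0.0944, 0.0256]
eef_rot: [0.766, 0.642, -0.0, 0.0]
ft_force: [-0.3, -2.4, -0.4]
width: 0.0006
grip_force: 1.2
```

Emit:
arm_command --moves '[0.1,0,0,0,0,0,0,0]'

```text
time: 12.35
ee_pos: [0.4204, -0.0941, 0.0256]
eef_rot: [0.766, 0.642, -0.0, 0.0]
ft_force: [0.3, -5.1, -1.0]
width: 0.0006
grip_force: 2.8
```

Emit:
arm_command --moves '[0.1,0,0,0,0,0,0,0]'

```text
time: 12.52
ee_pos: [0.4205, -0.0938, 0.0256]
eef_rot: [0.767, 0.642, -0.001, 0.001]
ft_force: [-1.6, -8.0, -0.3]
width: 0.0005
grip_force: 4.3
```

Firm contact: the force rises steadily to 8 N, below the 10 N that would drive the stop out. I'll back off, rise and step aside, then verify.

Emit:
arm_command --moves '[-0.3,0,0,0,-1,0,0,0,-2,0,0,0,0,0,-3,0,0,0,-4,0,0,0,-4,0,0,0,-4,0,-4,0,-2,0,-4,0,0,0,-4,0,0,0,-4,0,0,0,0,0,0,0]'

```text
time: 13.52
ee_pos: [0.3844, -0.2873, 0.1938]
eef_rot: [0.769, 0.639, -0.001, 0.0]
ft_force: [-0.7, 0.2, -0.4]
width: 0.0002
grip_force: 0.0
```

```bash
python3 - <<'E'
from w import *
st()
b=save("top","t5.png")
cv2.imwrite("pics/c5.png",cv2.resize(b[150:285,140:395],None,fx=3,fy=3,interpolation=2)[:,:,::-1])
E
```

```text
t 13.5167 bed [ -51.92652265 -283.14901243] z 193.83009216273922 yawerr -0.5140424598367304 F XY -0.7422336702108172 0.029763071238061368 -0.3696688054751139 w 0.00015186350831404398
```

View pics/c5.png

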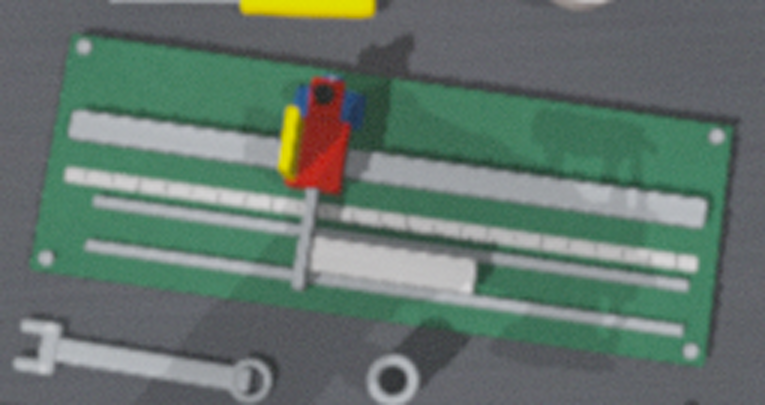

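The knob is unmoved at crop (323,94), still in the notch. The bar lies against the plate at (310,255), and the tools have not moved. I'll hand the job in.

```bash
python3 -c "
from bench import r
print(r.close_job())"
```

```text
the job is handed in; nothing more can be done
None
```

The length gauge is set and the job handed in: the last top view showed the stop in its notch, the bar against its plate, the tools in place and the arm clear; the judge's verdict was not shown.

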